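# Seal a bauble carton in the label sealer

### The job

Take the long cardboard carton that lies on the desk and set it on the sealer's deck, paper-flap end towards the plunger and centred on it. Push it in until the plunger is fully in and the carton bears firmly and squarely on both steel stops, and hold it pressed there, steady, for two full seconds while the seal goes on. Then lay the carton flat, right side up, in the free part of the black tray beside the one already there, without disturbing that one, the gift box or the label roll.

Things in the scene. Friction and masses are not known exactly. Their poses are not given: they have to be found in the camera images.
- carton: The long, closed cardboard carton to seal, 110 x 56 x 55 mm (its x, y, z), about 0.2 kg, lying on the desk. Origin: centre of its underside; z up; x runs along its length towards the end with the white paper flap, a round-ended tongue on the top that folds down over that end. Grasp it across its 56 mm width.
- flap (a point): Centre of the carton's flap end face: 55 mm from its middle along its x, 27.5 mm above its underside.
- sealer: The label sealer, a fixed grey machine with a reel on top. Origin: on the desk under the middle of its stop faces; x points level into the machine, the way to push the carton; z up. In front of the stops (x -140 to 0 mm) is a flat steel deck 96 mm wide, top 6 mm above the desk, no side walls. Behind them the housing is 136 mm wide, 72 mm high; the reel, 58 to 138 mm behind them, 114 mm high.
- stop: The sealer's two upright steel stop bars, one either side of the plunger. Their front faces lie at x = 0 of the sealer; each is 20 mm wide, centred 25 mm to either side of the middle, from 6 to 58 mm above the desk. Origin and axes as the sealer's.
- plunger (a joint): Travel of the sprung plunger, a dark steel button 22 mm wide between the stops, on the sealer's middle line, 34 mm above the desk. 0 = out, its face 16 mm in front of the stop faces; 0.016 m = fully in, flush with the stop faces. It pushes back with about 4 N when out and 9 N when fully in, so some 15 N in all presses the carton well on the stops.
- tray: Fixed open black tray, 250 x 190 x 25 mm outside (its x, y, z), walls and floor 5 mm thick. Origin: centre of its underside. The finished carton already in it lies along the tray's y, about 78 mm from the tray's middle towards its +x; the rest of the tray is free.
- sealed: The finished carton already in the tray, same size and make as the one to seal. Origin: centre of its underside, x along its length. To be left alone.
- gift: Open white square gift box 72 x 72 x 48 mm with a metal bauble standing 75 mm high in it, loose on the desk near the carton. Origin: centre of its underside. To be left alone.
- roll: Small paper label roll lying flat, 64 mm across, 22 mm high, loose. Origin: centre of its underside. To be left alone.
Things that resemble listed ones, but are neither listed nor needed, are in the scene too. Leave any green or orange look-alike of the carton alone.

How it is judged:
On the way:
1. on the deck, flap end first, the carton is pressed on the stops and held still 1.5 s: plunger in over 12.5 mm, centred to 11 mm, square to 0.12 rad, flap face within 6 mm of the stops (value of joint plunger above 0.0125 m and y of flap in the frame of sealer between -0.011 and 0.011 m and x of flap in the frame of sealer between -0.006 and 0.006 m and angle between the x axis of carton and the x axis of sealer, either way round below 0.12 rad and angle between carton's own z axis and vertical below 0.12 rad and z of carton in the frame of sealer below 0.014 m and contact force between carton and stop above 1 N and linear speed of carton below 0.03 m/s), for 1.5 s.
At the end, for the whole second after the job is handed in: The carton lies at rest, flat and right side up (within 0.1 rad), on the floor of the tray, inside its walls, and the finished carton still lies flat on the tray floor too (x of carton in the frame of tray between -0.11 and 0.11 m and y of carton in the frame of tray between -0.08 and 0.08 m and z of each of carton, sealed in the frame of tray below 0.01 m and angle between each of carton, sealed's own z axis and vertical below 0.1 rad and linear speed of carton below 0.02 m/s); the robot touches nothing.
It fails at once if the finished carton in the tray is shifted by more than 40 mm (distance of sealed from where it was at the start of the episode above 0.04 m).
It fails at once if the gift box is shifted by more than 40 mm (distance of gift from where it was at the start of the episode above 0.04 m).
It fails at once if the label roll is shifted by more than 40 mm (distance of roll from where it was at the start of the episode above 0.04 m).
It also fails if it takes over 54 s, if anything falls off the work surface, if the arm or the gripper's body presses on something with over 40 N, if the wrist force passes 120 N, or if a joint passes its speed limit or range.

### The arm

A 6-joint arm with a two-finger parallel gripper is mounted at the origin on the work surface. World frame = base frame: x ahead of the robot, y to its left, z up, the work surface at z = 0. Lengths are in m, angles in rad, forces in N, time in s.
With the tool pointing down it reaches from about 0.375 to 0.975 m from the base axis. Payload 3.8 kg.
Tool frame: the origin (TCP) lies on the centre line of the jaws, within the pads' length; the fingertips stand 25 mm ahead of it and the grasp point (between the pads) lies 6 mm ahead of it; y points along the fingers, z is the direction in which the jaws open and shut, and the axes are right-handed (so a half turn about y gives the same grasp; the last joint's range is limited). The gripper opens to 85 mm and grips with 20 to 120 N. Pads are 22 mm wide; open, the fingers measure 114 mm over their backs; the gripper's body (76 mm by 85 mm) begins 54 mm behind the grasp point. The pads swing forward as they close: fully open they stand 13 mm farther back than shut.
Start: joints at [1.149, 0.264, 1.604, -0, 1.274, -0.037], TCP at [0.253, 0.626, 0.256] pointing down, gripper open.
Joint ranges: [-2.63, 2.63], [-0.94, 2.18], [0.31, 2.57], [-1.31, 4.45], [0, 2.66], [-2.55, 2.55]. Speed limits (rad/s): [2.57, 2.57, 3.14, 3.14, 3.14, 3.14].

### API

Orientations are given as a rotation vector (axis times angle).
In Python, from workcell import bot gives the robot as it stands.
- The arm moves only by the shell command python3 -m jog 'ROWS' [FORCE]. ROWS is JSON, a list of rows, each a list of 5 numbers: the shift along the world's x, y, z in mm, then the turn about the world's z in degrees, then the finger opening in mm, from 0 to 85.4. A call has exactly 10 rows; each row is the pose to reach, as a shift and turn from the pose commanded when the call began; what a row does not reach only later rows make up. A row lasts 1/8 s, in which the tool goes at most 62.5 mm and 10.7 degrees, less where a joint would pass 70% of its speed; a pose out of reach is approached as far as the arm can. A call with a gripper value outside its range is refused whole. The fingers move at their own pace and stop on an object; FORCE is the grip in N (left out, the last holds). Time passes only in rows, so rows that repeat a pose let the fingers close, or fill a call up. It gives the time, the measured TCP pose, the force and the opening at its end, in the units of the state.
- bot.read_state(): the state, without advancing time (a new reading comes with each control period).
- bot.read_camera(name): name is "scene" or "top" or "wrist"; returns a dict with "pixels" (384x512x3 uint8, red, green, blue), "fx", "fy", "cx", "cy" (pixels), "R" (3x3) and "t" (3): a world point X has camera coordinates R X + t. Camera axes: x right, y down, z forward; pixel columns grow to the right and rows downward; lengths in m; the calibration is good to about 2 mm. A picture is of the moment at which its call begins. There is no depth.
- bot.finish_job(): hands the job in, once; it reports no verdict.
The state is a dict: "time": time; "q": joint angles; "joint_vel": joint speeds; "joint_torque": joint torques, N m; "tool_pos": TCP position; "tcp_rot": TCP orientation; "wrist_force": force on the tool from outside, world axes, zero at the start; "torque": the same for the moment, N m; "width": opening from 0.0 (shut) to 1.0 (fully open).
Only numpy, scipy, OpenCV 4.12 (cv2) and the standard library are available. Lean on these libraries where they do the work, as an engineer would, in place of code of your own. Each camera call takes 0.05 s, during which the arm holds its last target.

## Working session

There is one attempt and no reset: what is moved stays moved. The work goes in short steps, Python scripts to look and compute and a shell command to move; the robot and the scene stay as the last step left them, time stands still between calls to the robot, and variables do not carry over. Pictures are saved under pics/ and viewed, and the job is handed in when it is done.

```bash
ls; mkdir -p pics; cat > h.py <<'E'
import numpy as np, cv2
from workcell import bot
def snap(n,f):
    c=bot.read_camera(n); cv2.imwrite('pics/'+f,c['pixels'][:,:,::-1]); 
    np.savez('pics/'+f+'.npz',**{k:np.array(v) for k,v in c.items()}); return c
def load(f): return dict(np.load('pics/'+f+'.npz'))
def ray(c,u,v,z):
    R=np.array(c['R']);t=np.array(c['t']); o=-R.T@t
    d=R.T@np.array([(u-c['cx'])/c['fx'],(v-c['cy'])/c['fy'],1]); return o+d*(z-o[2])/d[2]
def proj(c,X):
    p=np.array(c['R'])@np.array(X)+np.array(c['t']); return np.array([c['fx']*p[0]/p[2]+c['cx'],c['fy']*p[1]/p[2]+c['cy']])
E
python3 - <<'E'
from h import *
for n in ['scene','top','wrist']:
    c=snap(n,n+'0.png'); print(n,c['fx'],-np.array(c['R']).T@c['t'])
s=bot.read_state(); print(s['time'],s['tool_pos'],s['tcp_rot'],s['wrist_force'],s['width'])
E
```

```text
pics
scene 355.0467366325771 [1.12769095 0.75949505 0.67718212]
top 355.08572725977183 [0.33285984 0.16734562 1.00900295]
wrist 290.78550345222635 [0.18131283 0.6545725  0.3730907 ]
0.15 [0.25317869 0.62516438 0.25523666] [-1.55135318  0.30224905 -0.30162986] [-0.08408188 -0.25941701 -0.00688197] 1.000449662998105
```

View pics/scene0.png

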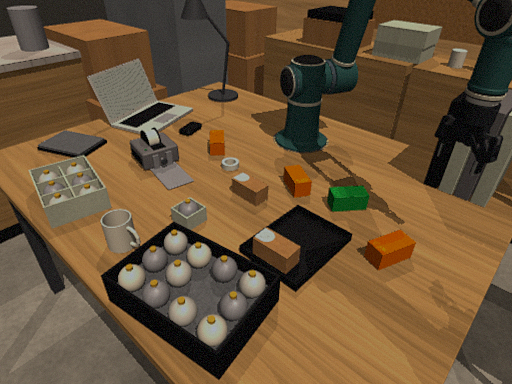

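View pics/top0.png

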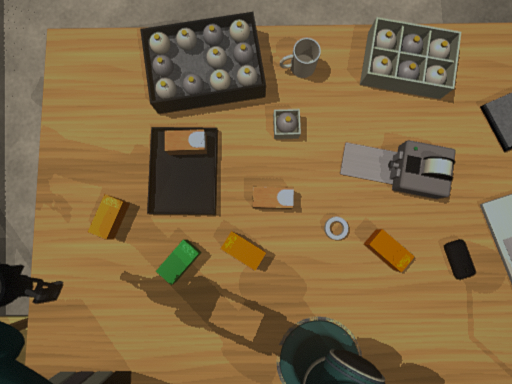

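View pics/wrist0.png

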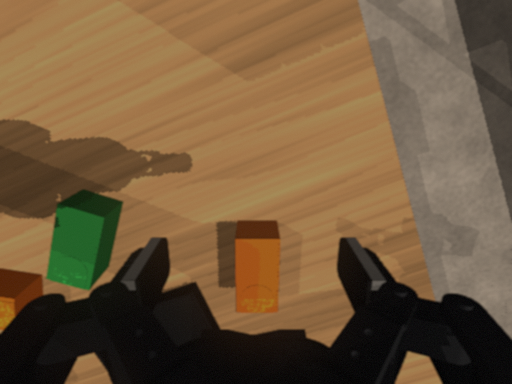

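The top view shows the carton at about (273,197), with its flap facing right. The sealer's deck is at (368,163) with the machine at (425,168). The tray is at (184,170), with the sealed carton in its upper part. I'll zoom in to measure these.

```bash
python3 - <<'E'
import cv2
a=cv2.imread('pics/top0.png')
b=cv2.resize(a[125:225,240:340],None,fx=6,fy=6,interpolation=cv2.INTER_CUBIC);cv2.imwrite('pics/a1.png',b)
b=cv2.resize(a[120:220,330:463],None,fx=6,fy=6,interpolation=cv2.INTER_CUBIC);cv2.imwrite('pics/a2.png',b)
b=cv2.resize(a[120:220,140:240],None,fx=6,fy=6,interpolation=cv2.INTER_CUBIC);cv2.imwrite('pics/a3.png',b)
E
```

```text
(no output)
```

View pics/a1.png

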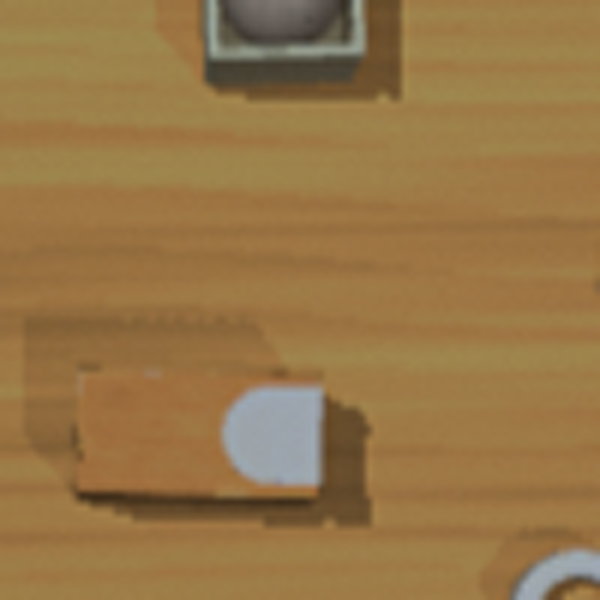

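View pics/a2.png

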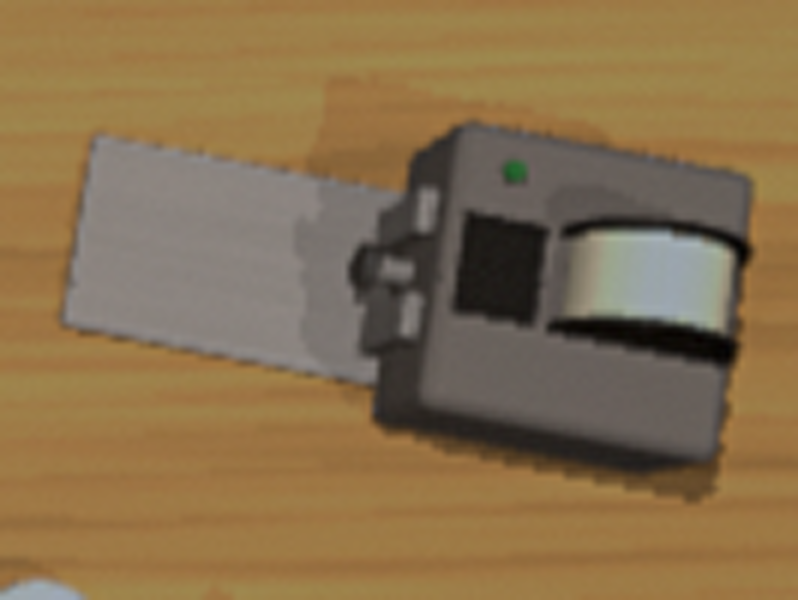

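View pics/a3.png

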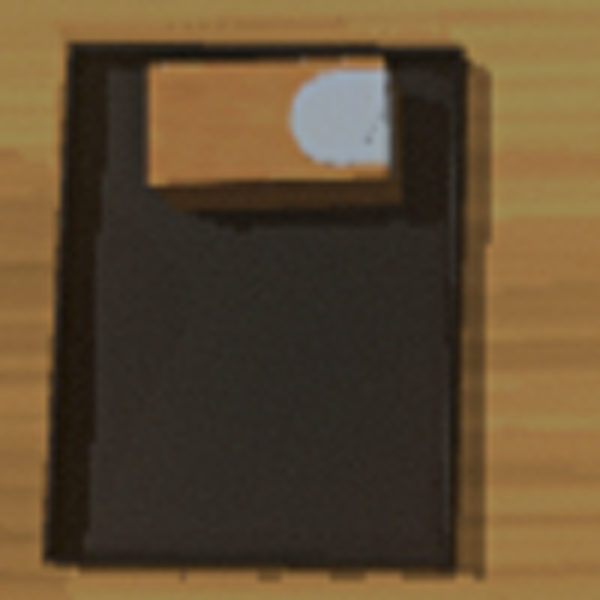

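The carton's top corners are at crop (80,373), (322,378), (320,498) and (78,494). The deck and housing corners are clear as well. I'll fit known sizes to all of these.

```bash
cat > fit.py <<'E'
from h import *
from scipy.optimize import least_squares
def fit(c,pts,loc,g):
    def r(p):
        a=p[2];R=np.array([[np.cos(a),-np.sin(a)],[np.sin(a),np.cos(a)]])
        return np.concatenate([proj(c,[*(R@np.array(l[:2])+p[:2]),l[2]])-q for q,l in zip(pts,loc)])
    s=least_squares(r,g); return s.x,np.abs(s.fun).max()
E
python3 - <<'E'
from fit import *
c=load('top0.png')
def P(l,o): return [(np.array(p)+.5)/6-.5+np.array(o) for p in l]
h=-np.pi/2
pr=lambda n,r:print(n,r[0][:2].round(4),np.degrees(r[0][2]).round(2),'res px',r[1].round(2))
pr('carton',fit(c,P([(80,373),(322,378),(320,498),(78,494)],(240,125)),[(-.055,.028,.055),(.055,.028,.055),(.055,-.028,.055),(-.055,-.028,.055)],[.35,.15,h]))
d=P([(97,135),(65,325),(470,122),(750,178),(718,460),(420,405)],(330,120))
for q in d: print(q, ray(c,*q,.006)[:2].round(4), ray(c,*q,.072)[:2].round(4))
# direction of the deck sides + middle
for q in P([(97,135),(405,190),(65,325),(370,383)],(330,120)): print('deck',ray(c,*q,.006)[:2].round(4))
for n,q in zip(['topbarfront+','plunger'],P([(418,187),(365,250)],(330,120))): print(n,ray(c,*q,.058)[:2].round(4))
pr('sealer deck',fit(c,d[:2],[(-.14,.048,.006),(-.14,-.048,.006)],[.35,-.1,h]))
pr('sealer house',fit(c,d[:2]+P([(405,190),(370,383)],(330,120)),[(-.14,.048,.006),(-.14,-.048,.006),(0,.048,.006),(0,-.048,.006)],[.35,-.1,h]))
pr('tray',fit(c,P([(70,45),(467,45),(455,570),(45,565)],(140,120)),[(.125,.095,.025),(.125,-.095,.025),(-.125,-.095,.025),(-.125,.095,.025)],[.4,.3,0]))
pr('sealed',fit(c,P([(148,62),(387,60),(390,178),(148,186)],(140,120)),[(-.055,.028,.06),(.055,.028,.06),(.055,-.028,.06),(-.055,-.028,.06)],[.45,.3,h]))
s=bot.read_state()
from scipy.spatial.transform import Rotation as R
print(R.from_rotvec(s['tcp_rot']).as_matrix().round(3))
E
```

```text
carton [0.441  0.1194] -91.71 res px 0.31
[345.75       142.08333333] [ 0.6048 -0.0965] [ 0.5869 -0.0792]
[340.41666667 173.75      ] [ 0.512  -0.0774] [ 0.5002 -0.0613]
[407.91666667 139.91666667] [ 0.6092 -0.2764] [ 0.591  -0.2472]
[454.58333333 149.25      ] [ 0.5801 -0.4087] [ 0.5638 -0.3708]
[449.25 196.25] [ 0.444  -0.3827] [ 0.4367 -0.3465]
[399.58333333 187.08333333] [ 0.4717 -0.2439] [ 0.4626 -0.2169]
deck [ 0.6048 -0.0965]
deck [ 0.576  -0.2431]
deck [ 0.512  -0.0774]
deck [ 0.4825 -0.2209]
topbarfront+ [ 0.5648 -0.2278]
plunger [ 0.5358 -0.202 ]
sealer deck [ 0.5301 -0.2241] -101.67 res px 0.21
sealer house [ 0.5295 -0.228 ] -101.8 res px 1.84
tray [0.5243 0.3706] -1.09 res px 0.33
sealed [0.6017 0.3605] -89.23 res px 0.49
[[ 0.927 -0.001  0.375]
 [-0.375 -0.002  0.927]
 [-0.    -1.    -0.002]]
```

```bash
python3 -m jog '[[20,-50,0,-8,85],[40,-105,0,-16,85],[60,-160,0,-24,85],[80,-215,-10,-32,85],[100,-270,-20,-40,85],[120,-325,-30,-48,85],[140,-380,-45,-56,85],[162,-435,-60,-63,85],[188,-500,-75,-70,85],[188,-500,-75,-70,85]]' 60; python3 - <<'E'
from h import *
snap('wrist','w1.png'); s=bot.read_state(); print(s['time'],s['tool_pos'],s['q'],s['wrist_force'])
from scipy.spatial.transform import Rotation as R
m=R.from_rotvec(s['tcp_rot']).as_matrix(); print(m.round(3), np.degrees(np.arctan2(m[1,2],m[0,2])))
E
```

```text
time: 1.4
tool_pos: [0.4413, 0.1223, 0.1801]
tcp_rot: [-1.192, 1.24, -1.239]
wrist_force: [-0.2, 1.1, 0.7]
width: 0.998
1.45 [0.44141478 0.12318084 0.18034778] [ 2.18099126e-01 -8.89258758e-02  2.13182032e+00 -5.14554369e-04
  1.10039978e+00  2.57330987e-01] [ 1.08721116 -0.81115173 -0.94090754]
[[-0.039 -0.002  0.999]
 [-0.999 -0.001 -0.039]
 [ 0.001 -1.    -0.002]] -2.2344737445647946
```

View pics/w1.png

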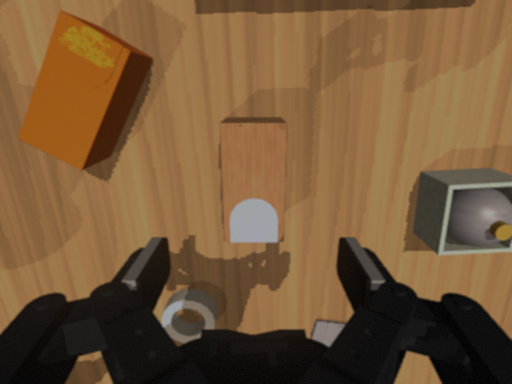

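```bash
python3 - <<'E'
from fit import *
c=load('w1.png')
r=fit(c,[(220,122.5),(286,122.5),(285,241),(223,242)],[(-.055,-.028,.055),(-.055,.028,.055),(.055,.028,.055),(.055,-.028,.055)],[.44,.12,-1.57]);print(r[0][:2],np.degrees(r[0][2]),r[1])
E
```

```text
[0.44234569 0.11984263] -91.91637963833497 1.1942936115000862
```

```bash
python3 -m jog '[[0,0,-35,0,85],[0,0,-75,0,85],[0,0,-110,0,85],[0,0,-135,0,85],[0,0,-144,0,85],[0,0,-144,0,85],[0,0,-144,0,50],[0,0,-144,0,50],[0,0,-144,0,50],[0,0,-144,0,50]]' 60
```

```text
time: 2.7
tool_pos: [0.4428, 0.126, 0.0388]
tcp_rot: [-1.189, 1.234, -1.236]
wrist_force: [-0.2, 1.3, 6.7]
width: 0.649
```

```bash
python3 -m jog '[[0,0,0,0,50],[0,0,0,0,50],[0,0,0,0,50],[0,0,20,0,50],[0,0,50,0,50],[0,0,90,0,50],[0,0,110,0,50],[0,0,110,0,50],[0,0,110,0,50],[0,0,110,0,50]]'; python3 - <<'E'
from h import *
snap('wrist','w2.png');snap('top','t2.png');snap('scene','s2.png');s=bot.read_state(); print(s['time'],s['tool_pos'],s['wrist_force'],s['width'])
E
```

```text
time: 3.95
tool_pos: [0.4401, 0.1253, 0.1456]
tcp_rot: [-1.195, 1.237, -1.235]
wrist_force: [-0.9, 0.3, -1.5]
width: 0.653
4.1 [0.44072284 0.12547509 0.14623098] [ 0.36558323  0.2418777  -1.72514945] 0.6476161933405982
```

View pics/w2.png

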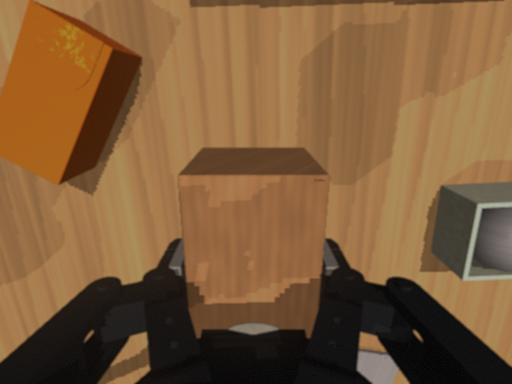

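View pics/s2.png

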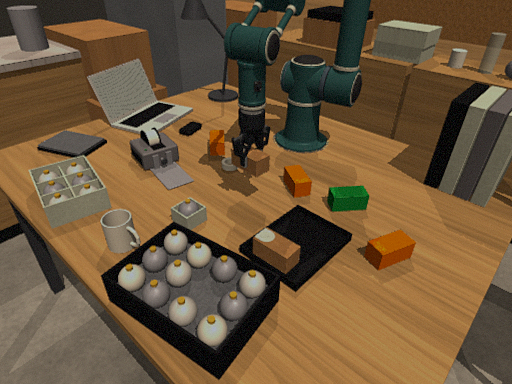

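```bash
python3 - <<'E'
from h import *
from scipy.optimize import least_squares
from scipy.spatial.transform import Rotation as R
c=load('w2.png')
px=np.array([(180,176),(327,174.5),(204.5,148.5),(305,148)],float)
loc=np.array([(-.055,-.028,.055),(-.055,.028,.055),(-.055,-.028,0),(-.055,.028,0)])
def f(p):
    Q=R.from_euler('ZYX',[p[3],p[4],p[5]]).as_matrix()
    return np.concatenate([proj(c,Q@l+p[:3])-q for l,q in zip(loc,px)])
s=least_squares(f,[.44,.12,.11,-1.6,0,0],x_scale=[.01,.01,.01,.1,.1,.1]);print(s.x[:3].round(4),np.degrees(s.x[3:]).round(2),s.fun.round(1))
E
```

```text
[0.4421 0.1173 0.1027] [-91.36  -0.3    0.73] [-0.1 -0.2  0.1  0.2  0.3  0.2 -0.3 -0.2]
```

```bash
python3 -m jog '[[12,-28,0,-1,50],[26,-60,0,-2,50],[41,-95,0,-4,50],[57,-130,0,-5,50],[72,-165,0,-7,50],[87,-200,0,-8,50],[99,-228,0,-9,50],[109,-250,0,-10,50],[109,-250,0,-10,50],[109,-250,0,-10,50]]'; python3 - <<'E'
from h import *
c=snap('top','t3.png');snap('wrist','w3.png');snap('scene','s3.png');s=bot.read_state(); print(s['time'],s['tool_pos'],s['wrist_force'],s['width'])
a=c['pixels'][:,:,::-1]
cv2.imwrite('pics/t3z.png',cv2.resize(a[110:210,320:453],None,fx=6,fy=6,interpolation=cv2.INTER_CUBIC))
E
```

```text
time: 5.35
tool_pos: [0.5499, -0.1237, 0.1468]
tcp_rot: [-1.103, 1.364, -1.361]
wrist_force: [0.2, 0.7, -1.2]
width: 0.649
5.5 [ 0.54992103 -0.12340393  0.14714063] [-0.94754436  1.23402296 -1.4100681 ] 0.6449034641446665
```

View pics/t3z.png

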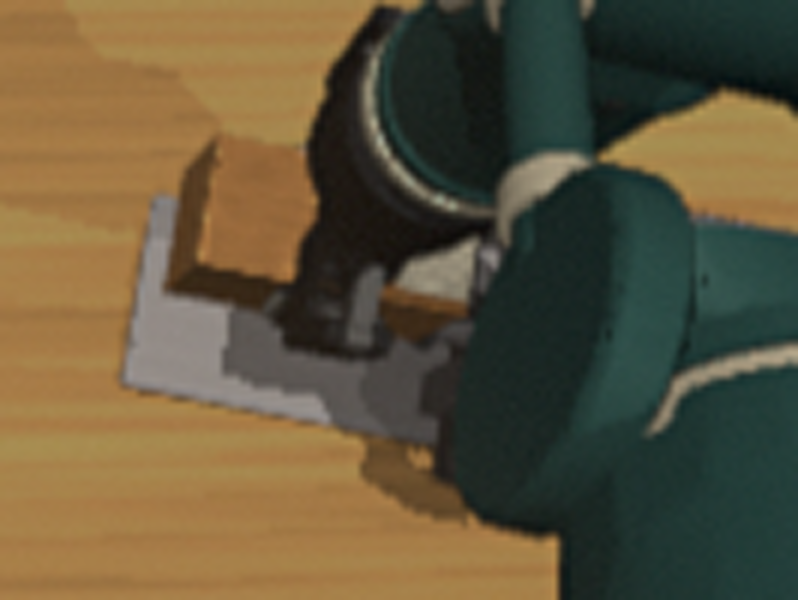

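View pics/s3.png

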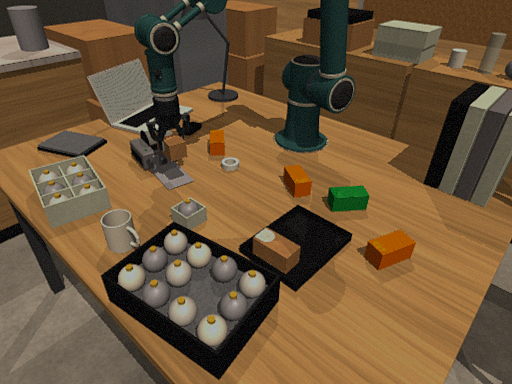

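View pics/w3.png

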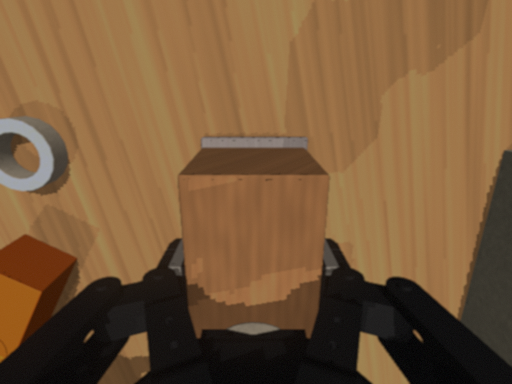

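The wrist view shows the deck's end edge at columns 203–307, row 137, and the carton's lower rear edge at 205–305. They're centred and parallel, so I'll lower it.

```bash
python3 -m jog '[[0,0,-20,0,50],[0,0,-45,0,50],[0,0,-70,0,50],[0,0,-88,0,50],[0,0,-96,0,50],[0,0,-99,0,50],[0,0,-101,0,50],[0,0,-103,0,50],[0,0,-103,0,50],[0,0,-103,0,50]]'; python3 - <<'E'
from h import *
c=snap('scene','s4.png');snap('wrist','w4.png');s=bot.read_state(); print(s['time'],s['tool_pos'],s['wrist_force'],s['width'])
a=c['pixels'][:,:,::-1]
cv2.imwrite('pics/s4z.png',cv2.resize(a[100:200,110:240],None,fx=6,fy=6,interpolation=cv2.INTER_CUBIC))
E
```

```text
time: 6.75
tool_pos: [0.5509, -0.1246, 0.0448]
tcp_rot: [-1.101, 1.361, -1.363]
wrist_force: [0.9, -0.2, -0.4]
width: 0.646
6.85 [ 0.55087114 -0.12455279  0.0447627 ] [ 0.46995533 -0.08660967  0.3057504 ] 0.6493549483131653
```

View pics/s4z.png

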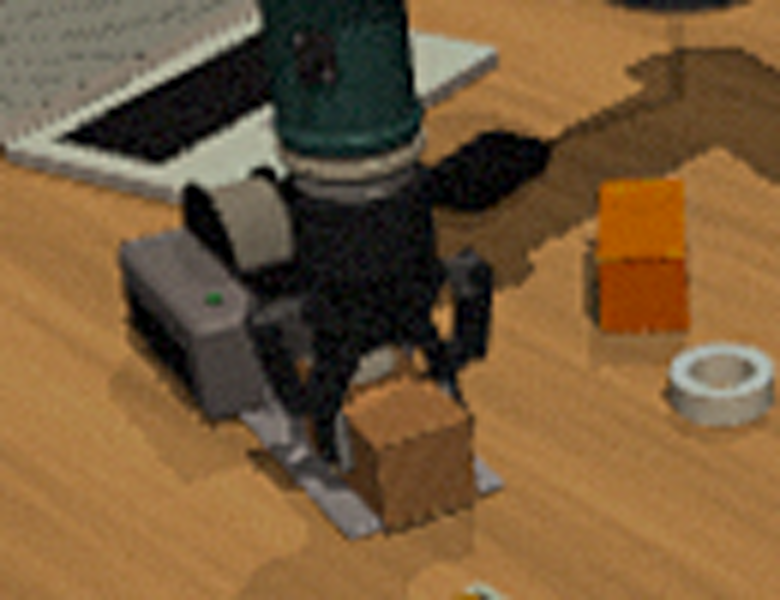

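View pics/w4.png

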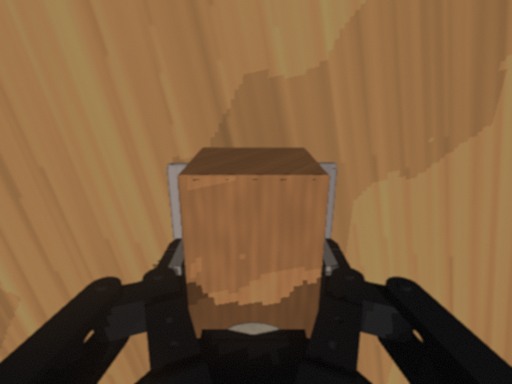

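```bash
python3 -m jog '[[-1,-5,-1,0,50],[-2,-10,-1,0,50],[-3,-15,-1,0,50],[-4,-20,-1,0,50],[-5,-24,-1,0,50],[-6,-28,-1,0,50],[-6.6,-32,-1,0,50],[-7.2,-35,-1,0,50],[-7.2,-35,-1,0,50],[-7.2,-35,-1,0,50]]' 80
```

```text
time: 8.1
tool_pos: [0.5449, -0.1582, 0.0449]
tcp_rot: [-1.098, 1.362, -1.363]
wrist_force: [1.2, 7.6, 7.4]
width: 0.645
```

```bash
python3 -m jog '[[-0.2,-1,0,0,50],[-0.4,-2,0,0,50],[-0.6,-3,0,0,50],[-0.8,-4,0,0,50],[-1,-5,0,0,50],[-1,-5,0,0,50],[-1,-5,0,0,50],[-1,-5,0,0,50],[-1,-5,0,0,50],[-1,-5,0,0,50]]'
```

```text
time: 9.35
tool_pos: [0.544, -0.1626, 0.0449]
tcp_rot: [-1.098, 1.362, -1.362]
wrist_force: [2.1, 9.3, 6.7]
width: 0.644
```

```bash
python3 -m jog '[[-0.2,-1,0,0,50],[-0.2,-1,0,0,50],[-0.4,-2,0,0,50],[-0.4,-2,0,0,50],[-0.4,-2,0,0,50],[-0.6,-3,0,0,50],[-0.6,-3,0,0,50],[-0.6,-3,0,0,50],[-0.6,-3,0,0,50],[-0.6,-3,0,0,50]]'
```

```text
time: 10.6
tool_pos: [0.5437, -0.1636, 0.0449]
tcp_rot: [-1.096, 1.363, -1.36]
wrist_force: [3.5, 17.9, 7.7]
width: 0.648
```

```bash
python3 -m jog '[[-0.2,-0.8,0,0,50],[-0.2,-0.8,0,0,50],[-0.2,-0.8,0,0,50],[-0.2,-0.8,0,0,50],[-0.2,-0.8,0,0,50],[-0.2,-0.8,0,0,50],[-0.2,-0.8,0,0,50],[-0.2,-0.8,0,0,50],[-0.2,-0.8,0,0,50],[-0.2,-0.8,0,0,50]]'; python3 - <<'E'
from h import *
c=snap('scene','s5.png');d=snap('wrist','w5.png');e=snap('top','t5.png');s=bot.read_state(); print(s['time'],s['tool_pos'],s['wrist_force'],s['width'],s['torque'])
a=cv2.resize(c['pixels'][100:200,110:240],None,fx=5,fy=5,interpolation=cv2.INTER_CUBIC)
cv2.imwrite('pics/s5z.png',a[:,:,::-1])
cv2.imwrite('pics/t5z.png',cv2.resize(e['pixels'][110:210,320:453,::-1],None,fx=6,fy=6,interpolation=cv2.INTER_CUBIC))
E
```

```text
time: 11.85
tool_pos: [0.5437, -0.1636, 0.045]
tcp_rot: [-1.095, 1.364, -1.359]
wrist_force: [4.7, 21.0, 7.8]
width: 0.648
12.0 [ 0.54366581 -0.16358373  0.04494699] [ 4.33357711 21.28268498  8.82919696] 0.6456939858717454 [ 2.60464257 -0.61119351  0.33189518]
```

View pics/w5.png

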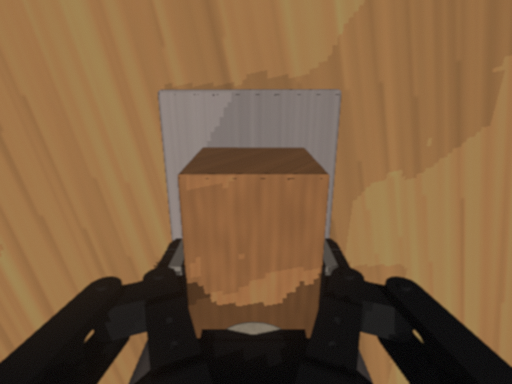

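View pics/s5z.png

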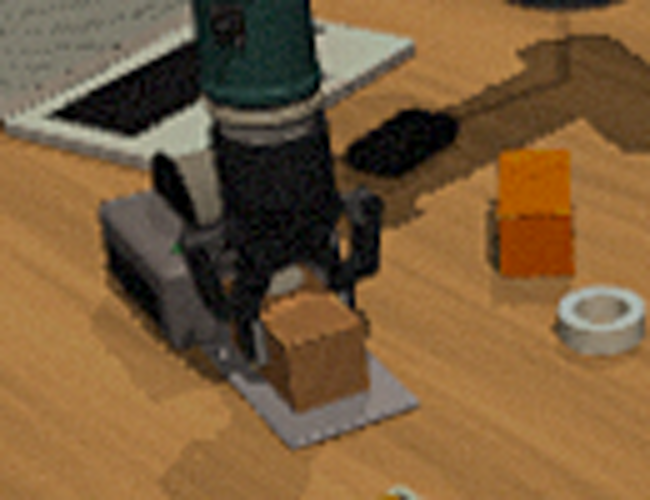

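View pics/t5z.png

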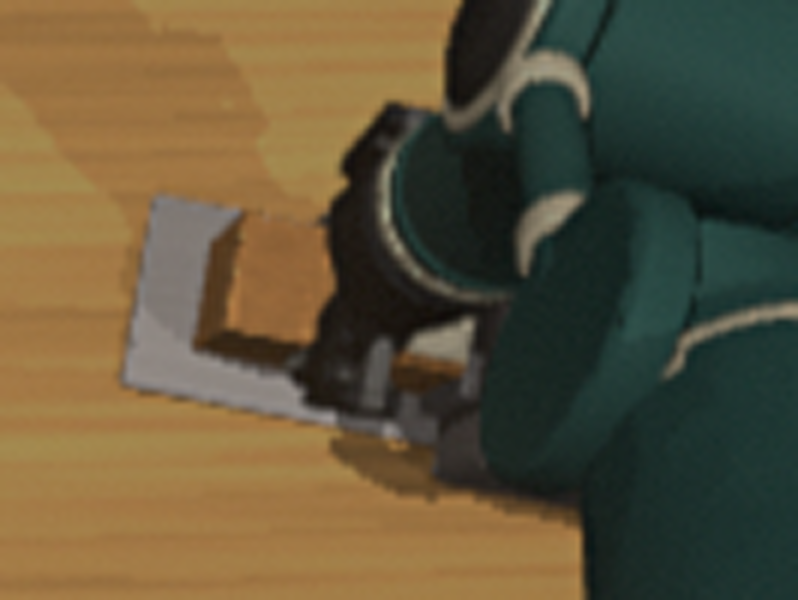

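The wrist view shows the deck's end edge at row 91 and the carton's lower rear edge at row 148. That leaves about 30 mm of deck behind the carton, so the flap face is at the stops. The carton is centred within about 2 mm and square. I'll hold it there.

```bash
python3 -m jog '[[0,0,0,0,50],[0,0,0,0,50],[0,0,0,0,50],[0,0,0,0,50],[0,0,0,0,50],[0,0,0,0,50],[0,0,0,0,50],[0,0,0,0,50],[0,0,0,0,50],[0,0,0,0,50]]'; python3 -m jog '[[0,0,0,0,50],[0,0,0,0,50],[0,0,0,0,50],[0,0,0,0,50],[0,0,0,0,50],[0,0,0,0,50],[0,0,0,0,50],[0,0,0,0,50],[0,0,0,0,50],[0,0,0,0,50]]'
```

```text
time: 13.25
tool_pos: [0.5437, -0.1636, 0.045]
tcp_rot: [-1.095, 1.364, -1.359]
wrist_force: [4.6, 21.6, 8.4]
width: 0.648
time: 14.5
tool_pos: [0.5437, -0.1636, 0.045]
tcp_rot: [-1.095, 1.364, -1.359]
wrist_force: [4.5, 22.2, 9.3]
width: 0.65
```

```bash
python3 -m jog '[[1,5,0,0,50],[2,10,0,0,50],[4,18,1,0,50],[6,30,5,0,50],[8,42,20,0,50],[9,48,50,0,50],[9,48,85,0,50],[9,48,105,0,50],[9,48,110,0,50],[9,48,110,0,50]]'; python3 - <<'E'
from h import *
snap('wrist','w6.png');snap('top','t6.png');s=bot.read_state(); print(s['time'],s['tool_pos'],s['wrist_force'],s['width'],s['q'])
E
```

```text
time: 15.75
tool_pos: [0.5502, -0.12, 0.1534]
tcp_rot: [-1.102, 1.362, -1.363]
wrist_force: [0.2, -0.7, -1.9]
width: 0.645
15.85 [ 0.54942276 -0.1199001   0.15209321] [-0.3031741  -0.10372232 -2.12639624] 0.6467328685436431 [-2.59118728e-01  1.42267665e-01  1.95115234e+00 -6.94524015e-05
  1.05038331e+00 -4.87728875e-02]
```

View pics/w6.png

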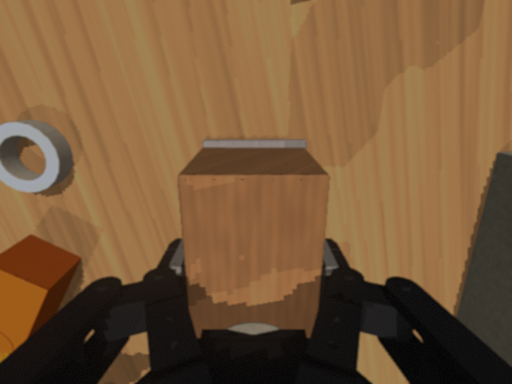

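```bash
python3 -m jog '[[-3,20,10,0,50],[-8,55,20,1,50],[-14,100,20,2,50],[-21,150,20,3,50],[-28,200,20,4,50],[-35,250,20,5,50],[-42,300,20,6,50],[-49,345,20,7,50],[-55,385,20,8,50],[-60,420,20,9,50]]'; python3 -m jog '[[-4,30,0,0,50],[-8,55,0,1,50],[-10,72,0,1,50],[-11,80,0,1.4,50],[-11,80,-10,1.4,50],[-11,80,-20,1.4,50],[-11,80,-35,1.4,50],[-11,80,-45,1.4,50],[-11,80,-50,1.4,50],[-11,80,-50,1.4,50]]'; python3 - <<'E'
from h import *
snap('wrist','w7.png');e=snap('top','t7.png');snap('scene','s7.png');s=bot.read_state(); print(s['time'],s['tool_pos'],s['wrist_force'],s['width'],s['q'])
cv2.imwrite('pics/t7z.png',cv2.resize(e['pixels'][115:225,130:250,::-1],None,fx=5,fy=5,interpolation=cv2.INTER_CUBIC))
E
```

```text
time: 17.1
tool_pos: [0.4888, 0.302, 0.173]
tcp_rot: [-1.185, 1.248, -1.247]
wrist_force: [0.0, 0.1, -2.0]
width: 0.646
time: 18.35
tool_pos: [0.4792, 0.3795, 0.1227]
tcp_rot: [-1.196, 1.231, -1.231]
wrist_force: [0.4, -0.7, -1.0]
width: 0.648
18.5 [0.47977763 0.38014207 0.12388086] [ 0.81213292  0.47521442 -1.18168293] 0.6428418260142489 [6.29346060e-01 2.59053774e-01 1.86797132e+00 2.46287683e-05
 1.01347800e+00 6.58088135e-01]
```

View pics/w7.png

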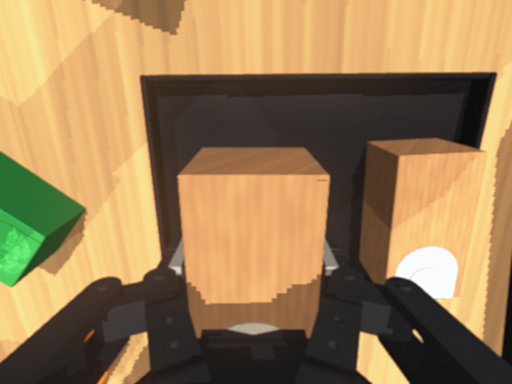

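View pics/t7z.png

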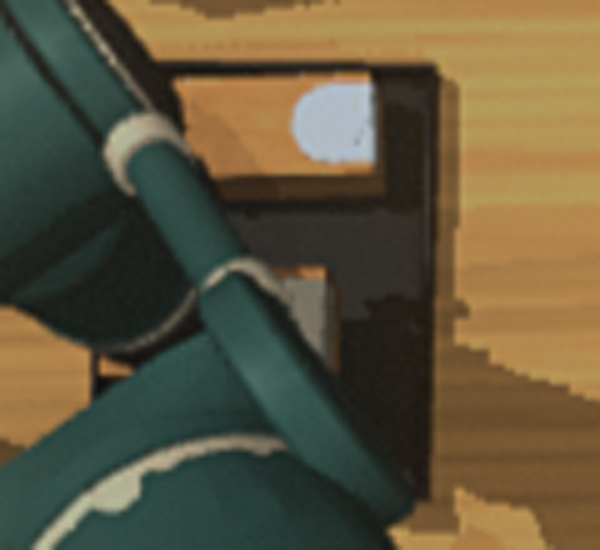

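View pics/s7.png

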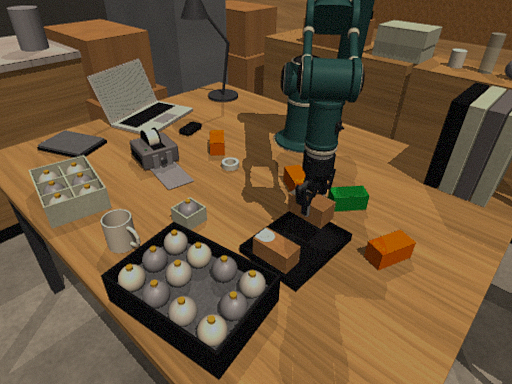

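```bash
python3 -m jog '[[0,0,-15,0,50],[0,0,-32,0,50],[0,0,-48,0,50],[0,0,-60,0,50],[0,0,-68,0,50],[0,0,-74,0,50],[0,0,-77,0,50],[0,0,-79,0,50],[0,0,-79,0,50],[0,0,-79,0,50]]'
```

```text
time: 19.75
tool_pos: [0.4796, 0.38, 0.0447]
tcp_rot: [-1.195, 1.23, -1.23]
wrist_force: [-0.0, -0.1, -1.1]
width: 0.644
```

```bash
python3 -m jog '[[0,0,-1,0,50],[0,0,-1,0,50],[0,0,-1,0,50],[0,0,-1,0,60],[0,0,-1,0,66],[0,0,-1,0,74],[0,0,-1,0,76],[0,0,-1,0,76],[0,0,-1,0,76],[0,0,-1,0,76]]'; python3 - <<'E'
from h import *
snap('wrist','w8.png')
E
```

```text
time: 21.0
tool_pos: [0.4794, 0.3799, 0.0433]
tcp_rot: [-1.195, 1.23, -1.23]
wrist_force: [-0.1, 1.1, 0.4]
width: 0.89
```

View pics/w8.png

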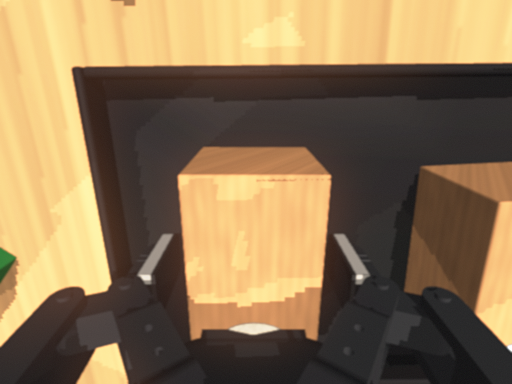

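The wrist view shows the pads clear of the carton on both sides (columns 170 and 337, carton 180–328), with the carton inside the tray walls. I'll retract straight up.

```bash
python3 -m jog '[[0,0,8,0,76],[0,0,20,0,76],[0,0,40,0,76],[0,0,70,0,76],[0,0,100,0,76],[0,0,135,0,76],[0,0,170,0,76],[0,0,190,0,76],[0,0,200,0,76],[0,0,200,0,76]]'; python3 -m jog '[[0,-30,0,0,76],[0,-70,0,0,76],[0,-120,0,0,76],[0,-170,0,0,76],[0,-220,0,0,76],[0,-270,0,0,76],[0,-310,0,0,76],[0,-330,0,0,76],[0,-330,0,0,76],[0,-330,0,0,76]]'; python3 - <<'E'
from h import *
e=snap('top','t9.png');snap('scene','s9.png');s=bot.read_state(); print(s['time'],s['tool_pos'],s['wrist_force'])
cv2.imwrite('pics/t9z.png',cv2.resize(e['pixels'][100:240,140:340,::-1],None,fx=4,fy=4,interpolation=cv2.INTER_CUBIC))
E
```

```text
time: 22.3
tool_pos: [0.4794, 0.3798, 0.2436]
tcp_rot: [-1.195, 1.23, -1.23]
wrist_force: [0.3, 0.1, -0.8]
width: 0.89
time: 23.55
tool_pos: [0.4788, 0.0503, 0.2422]
tcp_rot: [-1.197, 1.232, -1.229]
wrist_force: [-0.5, 0.5, 0.3]
width: 0.891
23.65 [0.47910913 0.05067755 0.24266564] [-0.27324461  0.46610581 -0.71786082]
```

View pics/t9z.png

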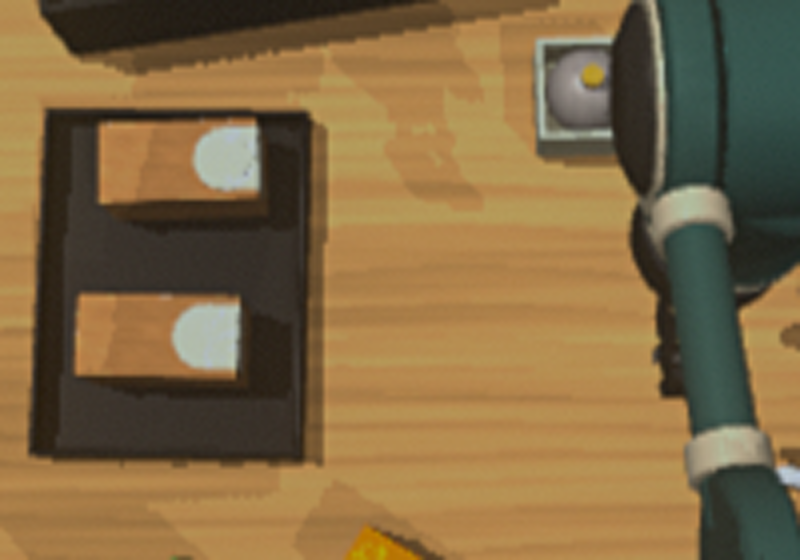

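View pics/s9.png

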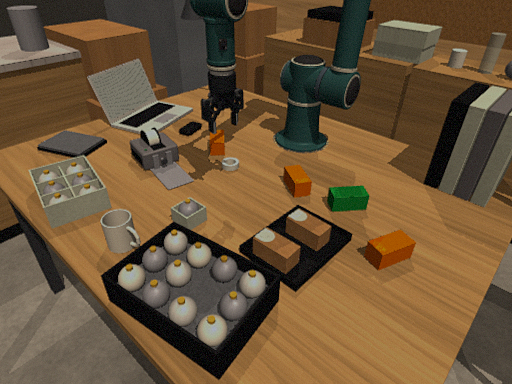

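Both cartons lie flat in the tray, flaps up, and the gift box and label roll haven't moved. I'll hand in.

```bash
python3 -c "
from workcell import bot
print(bot.finish_job())"
```

```text
the job is handed in; nothing more can be done
None
```

The carton was pressed into the sealer, held there, then laid in the tray, and I handed the job in at about 23.7 s of the 54 s allowed.

- **Sealing:** I pushed the carton in flap end first until the arm stopped advancing. I then held it for over 3 s with no measured movement and about 22 N of pushing force. In the wrist picture the flap face was within about 1 mm of the stops. The carton was centred to about 2 mm and looked square. I could not read the plunger directly, so "fully in" is inferred from the force rise and that position.
- **Tray:** The carton was set down about 45 mm from the tray's middle, on the side away from the finished one, and the gripper was lifted clear. The last pictures show both cartons flat with their flaps up, and the finished carton, gift box and label roll where they were. I compared those three by eye rather than measuring them again.

No check failed. Two minor differences: the wrist picture put the held carton's height about 6 mm lower than the arm's own reading, and the carton touched down about 2 mm higher than I expected. I allowed for the touchdown height when placing it in the tray.

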